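# Find the high point of an eccentric drive shaft in V-blocks with a dial indicator

## Robot

A 7-joint arm with a two-finger parallel gripper is mounted at the origin on a cart in front of the work surface, level with it; the furniture and walls round the work are solid. World frame = base frame: x ahead of the robot, y to its left, z up, the work surface at z = 0. Lengths are in m, angles in rad, forces in N, time in s.
With the tool pointing down it reaches from about 0.35 to 0.9 m from the base axis. Payload 8.1 kg.
Tool frame: the origin (TCP) lies midway between the tips of the shut fingers; the grasp point (between the pads) lies arm.grasp_offset behind it (arm.grasp_offset is the distance from the TCP to the grasp point, in m); z points along the fingers, y is the line along which they close (so a half turn about z gives the same grasp; the last joint's range is limited). The gripper opens to 92 mm and grips with 3 to 60 N. Pads are 19 mm wide; open, the fingers measure 130 mm over their backs; the gripper's body (75 mm by 190 mm) begins 47 mm behind the grasp point.
Start: joints at [1.119, 0.434, 0.025, 1.573, -0.012, 1.134, -0.075], TCP at [0.214, -0.587, 0.195] pointing down, gripper open.
Joint ranges: [-2.62, 2.62], [-0.44, 2.09], [-1.27, 1.32], [0.08, 2.57], [-1.32, 4.46], [0.12, 2], [-2.74, 2.74]. Speed limits (rad/s): [2.22, 2.22, 3.01, 3.01, 3.14, 3.14, 3.14].

## Interface

Orientations are given as a rotation vector (axis times angle).
In Python, from cell import observe, imaging, arm gives the robot as it stands.
- The arm moves only by the tool apply_moves, never from a script. Its argument "commands" is a list of rows, each a list of 5 numbers: the opening in per cent of the stroke, from 0 (shut) to 100 (fully open), then the shift along the world's x, y, z in units of 0.06 m (1.0 is 0.06 m), then the turn about the world's z in units of 0.5 rad (1.0 is 0.5 rad). A call has 1 to 12 rows; each row shifts and turns the commanded pose from where the row before left it; what a row does not reach is not made up. A row lasts 1/8 s, in which the tool goes at most 62.5 mm and 10.7 degrees, less where a joint would pass 70% of its speed; a pose out of reach is approached as far as the arm can. A call with a number of a shift or a turn outside -1 to 1 is refused whole. A call with a gripper value outside its range is refused whole. The fingers move at their own pace and stop on an object; "newtons" is the grip in N (left out, the last holds). Time passes only in rows, so rows that do not move let the fingers close. It gives the time, the measured TCP pose, the force, the opening and the grip force at its end, in the units of the state.
- observe(): the state, without advancing time (a new reading comes with each control period).
- imaging.get_image(name): name is "side" or "top" or "wrist"; returns (picture, depth): 420x560x3 uint8, red, green, blue; 420x560 float32, m along the optical axis (not along the pixel's ray), 0 where there is no reading.
- imaging.camera_params(name): a dict with "camera_matrix" (3x3 intrinsics, pixels), "origin" and "rotation" of the camera in the world; the wrist camera has in their place "tool_from_camera" (4x4, takes a point from camera to tool coordinates, whose origin is the TCP and whose axes are the flange's). Camera axes: x right, y up, looking along -z (the intrinsics and any distortion apply to the point x, -y, -z); pixel columns grow to the right and rows downward; lengths in m; the calibration is good to about 2 mm. A picture is of the moment at which its call begins: read the wrist's pose just before it. camera_params takes no time and is no camera call.
- arm.sign_off(): hands the job in; it is judged then, once.
The state is a dict: "clock": time; "joints": joint angles; "dq": joint speeds; "joint_efforts": joint torques, N m; "position": TCP position; "ee_rot": TCP orientation; "force": force on the tool from outside, world axes, zero at the start; "ft_torque": the same for the moment, N m; "width": opening from 0.0 (shut) to 1.0 (fully open); "gripper_force": force on a finger pad.
Only numpy, scipy, OpenCV 4.12 (cv2) and the standard library are available. Lean on these libraries where they do the work, as an engineer would, in place of code of your own. Each camera call takes 0.05 s, during which the arm holds its last target. There are 200 camera calls.

## Task

Find the high point of the shaker's eccentric drive shaft on the V-block stand. First lower the dial indicator by its black knob onto the brass eccentric until the needle shows about 8 mm (the red flag); then turn the shaft gently by its crank pin, keeping it seated in the V-blocks, until the needle is at its highest reading, and leave it there, let go, with the indicator still bearing on it. Do not run the indicator to the end of its travel, press hard on the shaft or disturb the things around the stand.

Things in the scene. Friction and masses are not known exactly. Their poses are not given: they have to be found in the camera images.
- gauge_stand: Fixed stand: steel plate 190x170x24 mm (x -75 to 115, y -72 to 98 mm), two V-blocks, grey column (26x36 mm, 207 mm high, at x = 81 mm). Origin on the worktop under the crossing of the plunger's line and the shaft's axis. x: horizontal, across the shaft to the column; y: along the shaft; z up. V-blocks: y = -45 and +45 mm, 60 mm in x, 24 mm in y, tops at z = 80 mm. Shaft axis: x = 0, z = 78 mm.
- carriage (a joint): How far the dial indicator's carriage is pushed down the column, m: 0 = top, 0.045 = bottom stop. Carriage and dial weigh 0.4 kg; the slide has 9 N of friction, so it stays where it is left. It starts 0 to 8 mm down; the plunger's tip touches the eccentric at 18 to 24 mm, depending on how the eccentric lies.
- carriage_knob (a point): Grip point on the axis of the black upright round knob on top of the carriage, to move it by: knob 18 mm in diameter, from 17 mm below this point to 13 mm above. It is at x = 50, y = 0 mm of the stand, 262 mm over the worktop when the carriage is at its top. The carriage block's top is 54 mm below it; the dial (59 mm in diameter) stands at x = -16 to 11 mm, its top 28 mm below it.
- dial_needle (a joint): Angle of the black needle on the white dial, which faces -x of the stand: 0 (straight up) with the plunger fully out, growing clockwise as the plunger is pushed in, 2 pi rad for 20 mm of plunger travel (0.314 rad per mm). A fixed red flag on the dial marks 8 mm = 2.51 rad. Travel ends at 20 mm.
- plunger: The indicator's sprung plunger: thin steel rod with an 8 mm ball, moving up and down in the stem below the dial. Its spring presses with 1.3 N when it is fully out and 0.03 N more for each mm pushed in. (This body's origin is not at the plunger; see point plunger_tip.)
- plunger_tip (a point): Lowest point of the plunger's ball, on the vertical line x = 0, y = 0 of the stand. Fully out, it is 117 mm over the worktop when the carriage is at its top. On the seated shaft it rides on the eccentric's top: 92.6 mm over the worktop at the low point, 98.6 mm at the high point.
- shaft: Loose steel shaft, 0.58 to 0.82 kg in all, lying in the V-blocks by its weight alone. Origin on its axis midway between the V-blocks, y along the axis. Journals 22 mm in diameter. It turns either way without end, with about 1 to 3 N at the crank pin, and stays where it is left. It is lifted or climbs out of the Vs if pushed up or sideways with more than a few N.
- eccentric_mid (a point): Point on the shaft's axis in the middle of the round brass eccentric (36 mm in diameter, 16 mm wide), which is fixed to the shaft with its centre 3 mm off the axis. In which direction differs from run to run, is not marked and cannot be told from this point's or the shaft's axes. At the start the high point is 57 degrees or more away from the top.
- crank_pin (a point): Middle of the copper bush that turns freely on the crank pin: 12 mm in diameter, 38 mm long, parallel to the shaft, at y = -96 mm of the stand, 20 mm from the shaft's axis (so it moves on a 20 mm circle); starts above the axis, up to 40 degrees to either side. It begins 4 mm from the crank disc (53 mm in diameter) and ends in a 16 mm washer. Fingers from above reach it all round.
- marker_a: White and red marker pen, 135 mm long, 17 mm thick, lying on the worktop between the stand and the robot. Leave alone.
- oil_bottle: Small oil bottle with a black cap, 25 mm in diameter, 52 mm high, standing on the worktop at the +y side of the stand. Leave alone.
- lens_tissue: Blue booklet of lens tissue, 75x100x11 mm, lying on the worktop at the +y side of the stand. Leave alone.
Not all that is in view belongs to the job. What is shaped like the shaft but green is not meant.

How it is judged:
By the outcome, as a careful person would: the job done as asked, in the order asked, and still so for the second after the job is handed in, with the robot touching nothing.
It also fails if it takes over 58 s, if anything falls off the work surface, if the arm or the gripper's body presses on something with over 40 N, if the wrist force passes 120 N, or if a joint passes its speed limit or range.

## Working session

There is one attempt and no reset: what is moved stays moved. The work goes in short steps, Python scripts to look and compute and a tool call to move; the robot and the scene stay as the last step left them, time stands still between calls to the robot, and variables do not carry over. Pictures are saved under pics/ and viewed, at most 10 in all, crops included, and the job is handed in when it is done.

Besides the shell and the picture viewer there is one more tool, called after "Call:" as name(argument=value, ...), one argument or row to a line, values as JSON. apply_moves: Moves the arm, as the interface text tells. Its arguments: {"type":"object","properties":{"commands":{"type":"array"},"newtons":{"type":"number"}},"required":["commands"]}

```bash
mkdir -p pics; ls
cat > h.py <<'E'
import numpy as np, cv2
from cell import observe, imaging, arm
from scipy.spatial.transform import Rotation as R
def grab(n,f=None):
    s=observe(); im,d=imaging.get_image(n)
    if f: cv2.imwrite('pics/'+f,im[:,:,::-1])
    return s,im,d
def cam(n,s=None):
    p=imaging.camera_params(n); K=np.array(p['camera_matrix'])
    if 'origin' in p: return K,np.array(p['rotation']),np.array(p['origin']),p
    T=np.array(p['tool_from_camera']); Rt=R.from_rotvec(s['ee_rot']).as_matrix()
    return K,Rt@T[:3,:3],Rt@T[:3,3]+np.array(s['position']),p
def rays(c,uv):
    K,Rm,o,p=c; uv=np.atleast_2d(uv).astype(float)
    D=p.get('distortion',p.get('dist_coeffs'))
    q=cv2.undistortPoints(uv[:,None],K,None if D is None else np.array(D,float))[:,0]
    return o,np.c_[q[:,0],-q[:,1],-np.ones(len(q))]@Rm.T
def onz(c,uv,z):
    o,d=rays(c,uv); return o+d*((z-o[2])/d[:,2])[:,None]
def ond(c,uv,depth):
    o,d=rays(c,uv); return o+d*np.atleast_1d(depth)[:,None]
E
python3 - <<'E'
from h import *
for n in('side','top'):
    s,im,d=grab(n,n+'0.png'); p=imaging.camera_params(n); print(n,{k:np.round(v,3).tolist() if not isinstance(v,str) else v for k,v in p.items()})
p=imaging.camera_params('wrist');print(p); print(s, arm.grasp_offset)
E
```

```text
pics
side {'camera_matrix': [[411.231, 0.0, 275.35], [0.0, 411.231, 215.764], [0.0, 0.0, 1.0]], 'origin': [0.372, -0.617, 0.579], 'rotation': [1.029, -0.166, -0.34]}
top {'camera_matrix': [[501.235, 0.0, 275.075], [0.0, 501.235, 208.868], [0.0, 0.0, 1.0]], 'origin': [0.457, 0.078, 1.283], 'rotation': [0.115, -0.081, -1.595]}
{'camera_matrix': array([[298.29463412,   0.        , 280.10251189],
       [  0.        , 298.29463412, 209.21447569],
       [  0.        ,   0.        ,   1.        ]]), 'tool_from_camera': array([[-1.09735861e-03,  9.55008377e-01,  2.96576796e-01,
         8.12017265e-02],
       [ 9.99999322e-01,  1.16319634e-03, -4.55341632e-05,
        -6.53032265e-04],
       [-3.88462550e-04,  2.96576545e-01, -9.55009006e-01,
        -1.89320710e-01],
       [ 0.00000000e+00,  0.00000000e+00,  0.00000000e+00,
         1.00000000e+00]])}
{'clock': 0.05, 'joints': array([ 1.11942032,  0.4352179 ,  0.02498131,  1.57403957, -0.01160002,
        1.13397272, -0.07510423]), 'dq': array([-0.00054492,  0.00040028,  0.00047089, -0.00125833, -0.00020932,
        0.00060312, -0.00020269]), 'joint_efforts': array([ 4.76319503e-03, -6.69762611e+01,  9.89829898e-01, -3.15490472e+01,
       -6.06210949e-02,  3.75206990e-02,  1.18748676e-04]), 'position': array([ 0.21335581, -0.58690447,  0.19447049]), 'ee_rot': array([-3.09254852e+00, -5.44708506e-01,  6.21029962e-04]), 'force': array([-0.0383256 ,  0.54390747,  0.76678603]), 'ft_torque': array([-0.00247249, -0.02714129,  0.01631793]), 'gripper_force': 0.0, 'width': 1.0017976975388616} 0.0188
```

View pics/side0.png

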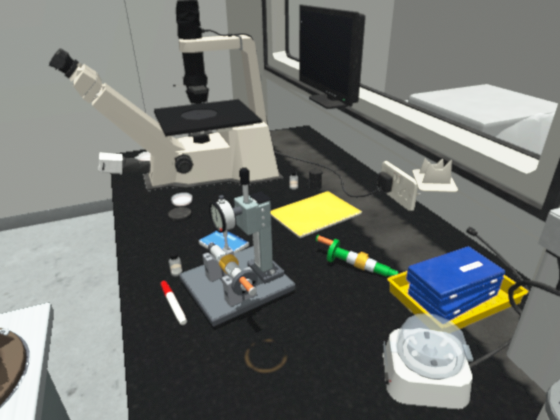

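View pics/top0.png

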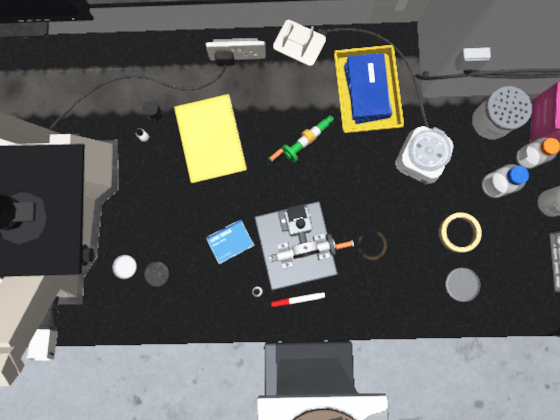

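The top view shows the stand at about (297,245), with the steel shaft's crank to the right at (345,245). There are two candidates: the green-bodied shaft lying loose at (305,140), and the steel shaft with the brass eccentric in the V-blocks at (305,248). The second is the one meant. I'll confirm it in a crop while measuring the stand.

```bash
sed -i "s/np.array(p\['rotation'\]),np.array(p\['origin'\])/R.from_rotvec(p['rotation']).as_matrix(),np.array(p['origin'])/" h.py
python3 - <<'E'
from h import *
s,im,d=grab('top'); c=cam('top')
v,u=np.mgrid[0:420,0:560]; P=ond(c,np.c_[u.ravel(),v.ravel()],d.ravel()).reshape(420,560,3)
roi=np.zeros((420,560),bool); roi[195:295,245:345]=1
m=roi&(P[...,2]>.016)&(P[...,2]<.032)&(d>0)
print('table z',np.median(P[300:330,350:400,2]), 'plate z',np.median(P[m][:,2]),m.sum())
g=cv2.morphologyEx((roi&(P[...,2]>.014)).astype(np.uint8),cv2.MORPH_OPEN,np.ones((3,3)))
cn=max(cv2.findContours(m.astype(np.uint8),0,2)[0],key=cv2.contourArea)
Q=onz(c,cn[:,0],.024)[:,:2]
r=cv2.minAreaRect((Q*1000).astype(np.float32)); print('plate',r, cv2.boxPoints(r))
hi=roi&(P[...,2]>.21); 
print('high z hist',[(round(z,3),n) for z,n in zip(*np.histogram(P[hi][:,2],10)[::-1])]); 
k=roi&(P[...,2]>.255); print('knob',P[k].mean(0),k.sum(),u[k].mean(),v[k].mean())
hsv=cv2.cvtColor(im,cv2.COLOR_RGB2HSV); cu=roi&(hsv[...,0]<14)&(hsv[...,1]>120)&(hsv[...,2]>90)
cu[:,:320]=0; cu[:230]=0; cu[265:]=0
print('copper',P[cu].mean(0),cu.sum(),u[cu].min(),u[cu].max(),v[cu].min(),v[cu].max())
s2,im2,d2=grab('side')
a=cv2.resize(im[195:300,245:365],None,fx=3.3,fy=3.3); b=cv2.resize(im2[160:330,170:305],None,fx=2.9,fy=2.9)
h=min(a.shape[0],b.shape[0]); H=max(a.shape[0],b.shape[0]); pad=lambda x:np.pad(x,((0,H-x.shape[0]),(0,0),(0,0)))
cv2.imwrite('pics/crop1.png',np.hstack([pad(a),pad(b)])[:,:,::-1])
E
```

```text
table z 0.0002750441399957948 plate z 0.024721070007449608 3240
plate ((522.79541015625, 53.99933624267578), (189.5564422607422, 169.22657775878906), 11.91218376159668) [[412.59302  117.22711 ]
 [447.52344  -48.3552  ]
 [632.9978    -9.228439]
 [598.0674   156.35388 ]]
high z hist [(np.float64(0.21), np.int64(335)), (np.float64(0.317), np.int64(0)), (np.float64(0.425), np.int64(0)), (np.float64(0.532), np.int64(0)), (np.float64(0.639), np.int64(0)), (np.float64(0.747), np.int64(0)), (np.float64(0.854), np.int64(0)), (np.float64(0.961), np.int64(0)), (np.float64(1.069), np.int64(0)), (np.float64(1.176), np.int64(42))]
knob [0.51801604 0.05877407 0.64811584] 113 298.87610619469024 230.99115044247787
copper [ 0.51314333 -0.04714508  0.11272313] 37 336 344 242 249
```

View pics/crop1.png

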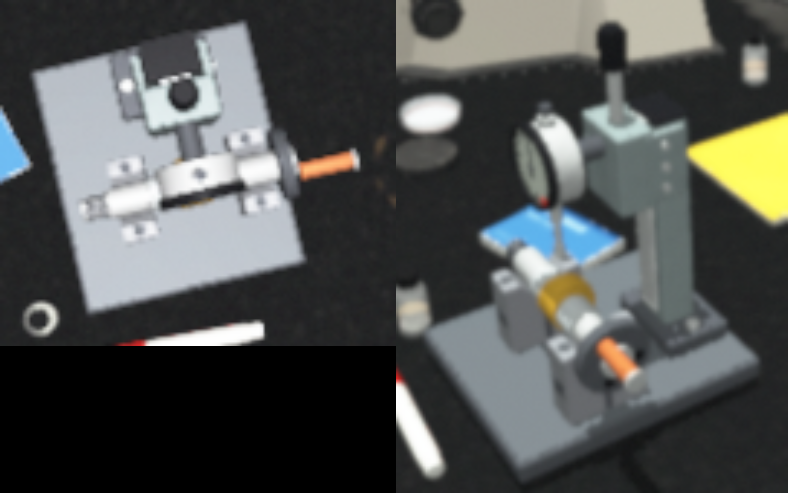

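The crop confirms it: the steel shaft with the brass eccentric lies in the V-blocks under the dial. Its crank pin (copper bush) is at crop (330,163), and the knob is at crop (184,95) in the top view and (612,45) in the side view. The plate measures 189.6 x 169.2 mm, which matches, so stand yaw is 11.9° and its origin is about (0.506, 0.037). Next I'll check the knob and pin positions against this.

```bash
cat >> h.py <<'E'
TH=np.deg2rad(11.9); EX=np.array([np.cos(TH),np.sin(TH),0]); EY=np.array([-np.sin(TH),np.cos(TH),0]); EZ=np.array([0,0,1.])
O=np.array([.5228,.0540,0])-.020*EX-.013*EY; S=np.c_[EX,EY,EZ]
w2s=lambda p:(np.atleast_2d(p)-O)@S
s2w=lambda p:np.atleast_2d(p)@S.T+O
def tri(c1,u1,c2,u2):
    (o1,d1),(o2,d2)=rays(c1,u1),rays(c2,u2); A=np.c_[d1[0],-d2[0]]
    t=np.linalg.lstsq(A,o2-o1,rcond=None)[0]; a=o1+t[0]*d1[0]; b=o2+t[1]*d2[0]
    return (a+b)/2,np.linalg.norm(a-b)
def proj(c,p):
    K,Rm,o,_=c; q=(np.atleast_2d(p)-o)@Rm; return np.c_[K[0,0]*q[:,0]/-q[:,2]+K[0,2],K[1,1]*-q[:,1]/-q[:,2]+K[1,2]]
E
python3 - <<'E'
from h import *
r={}
for n in('top','side'):
    s,im,d=grab(n); c=cam(n); hsv=cv2.cvtColor(im,cv2.COLOR_RGB2HSV)
    x0,x1,y0,y1=(325,365,230,262) if n=='top' else (235,262,270,300)
    m=((hsv[...,0]<14)&(hsv[...,1]>110)&(hsv[...,2]>90)).astype(np.uint8); mm=m*0; mm[y0:y1,x0:x1]=m[y0:y1,x0:x1]
    v,u=np.nonzero(mm); lo,hi=np.array([u.min(),u.max()]),None
    rr=cv2.minAreaRect(np.c_[u,v].astype(np.float32)); print(n,'copper',rr,len(u))
    k=(im.max(2)<45).astype(np.uint8); b=k*0
    x0,x1,y0,y1=(292,309,217,233) if n=='top' else (234,256,162,188)
    b[y0:y1,x0:x1]=k[y0:y1,x0:x1]; v,u=np.nonzero(b); print('knob',u.mean(),v.mean(),u.min(),u.max(),v.min(),v.max(),len(u))
    r[n]=(c,np.array(rr[0]),np.array([u.mean(),v.mean()]))
    print('expected knob(c=4) px',proj(c,s2w([[.05,0,.258]])),'pin at top',proj(c,s2w([[0,-.096,.098],[-.01,-.096,.095],[.01,-.096,.095]])).tolist())
for i in(1,2):
    p,e=tri(r['top'][0],r['top'][i],r['side'][0],r['side'][i]); print(p,e,w2s(p))
E
```

```text
top copper ((343.2059020996094, 244.8235626220703), (5.578319072723389, 16.00735092163086), 75.96376037597656) 67
knob 299.42857142857144 226.28571428571428 297 302 225 227 7
expected knob(c=4) px [[300.31252104 222.80933606]] pin at top [[343.1155666456744, 240.41747148038417], [344.0225211970345, 244.61490855193904], [341.9279634668563, 236.38382493454654]]
side copper ((245.00003051757812, 283.0000305175781), (14.142135620117188, 7.071067810058594), 45.0) 79
knob 243.83544303797467 179.4367088607595 234 255 170 187 158
expected knob(c=4) px [[244.87434938 176.48461599]] pin at top [[251.76563764040304, 282.3685906818298], [247.02654566830486, 285.6920840366359], [256.62039621010865, 281.64873548397236]]
[ 0.51426745 -0.05615159  0.09990428] 0.0019735411404651617 [[-0.01106289 -0.09302488  0.09990428]]
[0.55050683 0.04882428 0.25183521] 0.0045563881897843946 [[0.04604412 0.00222225 0.25183521]]
```

Call:
apply_moves(
  commands=[
    [100,0.3,0.6,0.4,-0.07],
    [100,0.4,0.8,0.4,-0.07],
    [100,0.4,0.8,0.3,-0.07],
    [100,0.4,0.8,0.3,-0.07],
    [100,0.4,0.8,0.3,0],
    [100,0.4,0.8,0.3,0],
    [100,0.4,0.8,0.3,0],
    [100,0.4,0.8,0.1,0],
    [100,0.4,0.8,0,0],
    [100,0.4,0.8,0,0],
    [100,0.4,0.7,0,0],
    [100,0.4,0.7,0,0],
  ],
  newtons=20,
)

```text
clock: 1.8
position: [0.4961, -0.034, 0.3394]
ee_rot: [3.124, 0.327, 0.001]
force: [0.2, 0.2, -0.7]
width: 1.003
gripper_force: 0.0
```

Call:
apply_moves(
  commands=[
    [100,0.5,0.6,0,0],
    [100,0.49,0.57,0,0],
    [100,0,0,0,0],
  ],
)

```text
clock: 2.17
position: [0.5558, 0.0382, 0.3384]
ee_rot: [-3.122, -0.335, 0.001]
force: [-0.8, -1.0, 0.5]
width: 1.001
gripper_force: 0.0
```

Run:
```python
from h import *
s,im,d=grab('wrist','w1.png'); c=cam('wrist',s); print(s['position'],s['ee_rot'],d[150:270,230:330].min())
print(proj(c,s2w([[.05,0,.27],[.05,0,.26]])))
s,im,d=grab('side'); cv2.imwrite('pics/s1.png',cv2.resize(im[150:300,170:320],None,fx=4,fy=4)[:,:,::-1])
```

```text
[0.55582632 0.03824428 0.33839694] [-3.12173416e+00 -3.34654423e-01  1.31714200e-03] 0.0
[[270.87576968 209.27862505]
 [271.2085659  206.10469476]]
```

View pics/w1.png

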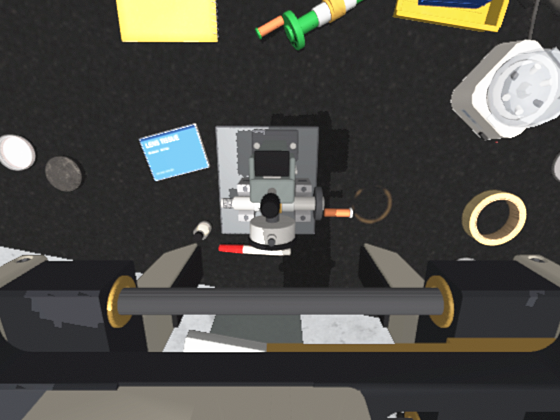

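The wrist view shows the knob's top at (270,205), against a prediction of (271,208), so stand pose and calibration agree to about 1 mm. I'm lowering around the knob and gripping it.

Call:
apply_moves(
  commands=[
    [40,0,0,-0.5,0],
    [35,0,0,-0.6,0],
    [35,0,0,-0.54,0],
    [35,0,0,0,0],
    [0,0,0,0,0],
    [0,0,0,0,0],
    [0,0,0,0,0],
    [0,0,0,0,0],
  ],
)

```text
clock: 3.28
position: [0.5557, 0.0363, 0.2422]
ee_rot: [-3.123, -0.329, -0.004]
force: [-0.9, 4.4, 4.9]
width: 0.178
gripper_force: 2.7
```

Run:
```python
from h import *
s,im,d=grab('side'); cv2.imwrite('pics/s2.png',cv2.resize(im[150:270,180:300],None,fx=5,fy=5,interpolation=cv2.INTER_CUBIC)[:,:,::-1])
print(s['position'],s['width']*92,w2s(s['position']))
```

```text
[0.55570143 0.03625928 0.24219408] 16.378523849241326 [[ 0.04853614 -0.01114387  0.24219408]]
```

View pics/s2.png

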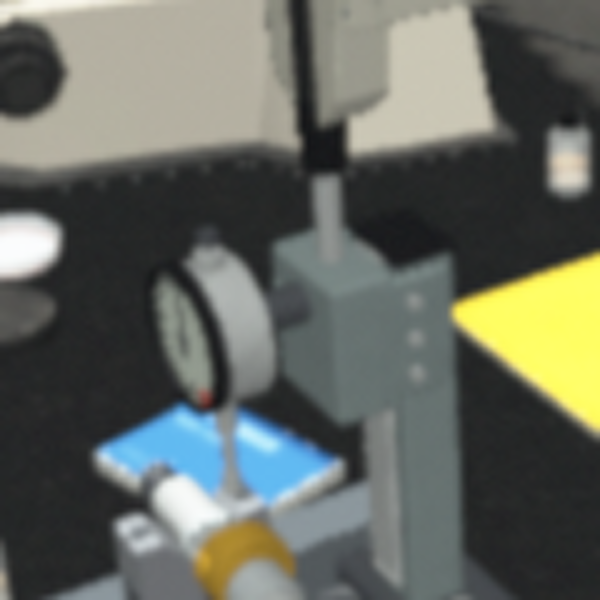

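The side crop shows the knob still at its starting height, with its base at about (325,172) in the crop. The TCP, though, is 11 mm off in stand y, because part of the earlier move was lost. I'll open the gripper and re-centre before pushing.

Call:
apply_moves(
  commands=[
    [60,0,0,0,0],
    [60,0,0,0,0],
    [60,0,0,0,0],
  ],
)

```text
clock: 3.7
position: [0.556, 0.0334, 0.242]
ee_rot: [3.123, 0.325, 0.003]
force: [0.6, -3.7, 4.3]
width: 0.414
gripper_force: 2.6
```

Run:
```python
from h import *
s,im,d=grab('wrist','w2.png'); c=cam('wrist',s); print(w2s(s['position']),s['force'],s['width']*92)
k=((im.max(2)<40)).astype(np.uint8)
for z in(.275,.267,.262): print(proj(c,s2w([[.05,0,z]])))
cv2.imwrite('pics/w2c.png',cv2.resize(im[130:330,150:400],None,fx=3,fy=3)[:,:,::-1])
```

```text
[[ 0.0482659  -0.01399301  0.24196029]] [ 0.56054755 -3.72717878  4.29750847] 38.11128529221642
[[257.39847426 260.01535507]]
[[258.32749176 253.96524908]]
[[258.86917208 250.43762623]]
```

View pics/w2c.png

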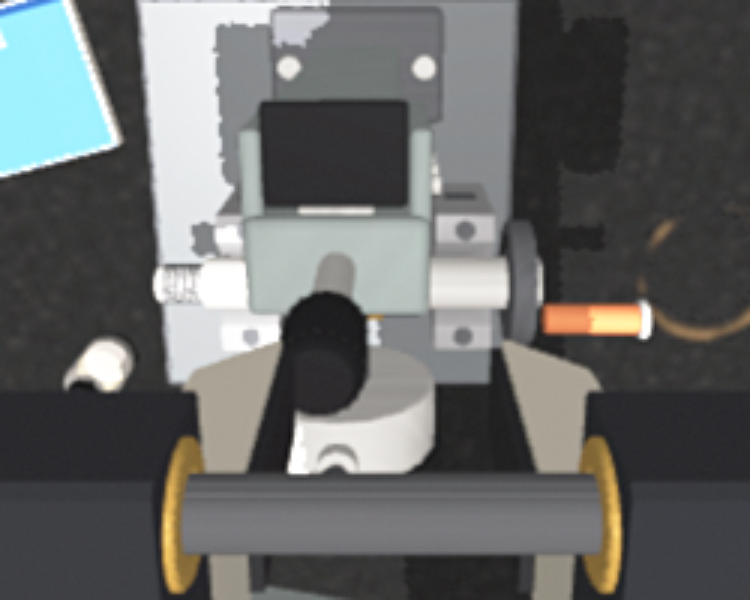

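The wrist crop shows the knob between the fingers but against the +y finger, at crop (320,350). The TCP needs to move about 14 mm in +y.

Call:
apply_moves(
  commands=[
    [60,-0.02,0.23,0,0],
    [60,0,0,0,0],
    [60,0,0,0,0],
  ],
)

```text
clock: 4.12
position: [0.5536, 0.0489, 0.2407]
ee_rot: [3.124, 0.329, -0.001]
force: [-0.3, -1.5, -1.1]
width: 0.597
gripper_force: 0.0
```

Call:
apply_moves(
  commands=[
    [0,0,0,0,0],
    [0,0,0,0,0],
    [0,0,0,0,0],
    [0,0,0,0,0],
  ],
  newtons=20,
)

```text
clock: 4.62
position: [0.5538, 0.0485, 0.2408]
ee_rot: [3.124, 0.327, -0.0]
force: [0.2, -0.0, -0.5]
width: 0.214
gripper_force: 0.0
```

Call:
apply_moves(
  commands=[
    [0,0,0,0,0],
    [0,0,0,0,0],
    [0,0,0,-0.06,0],
    [0,0,0,-0.06,0],
    [0,0,0,-0.06,0],
    [0,0,0,-0.06,0],
    [0,0,0,-0.06,0],
    [0,0,0,0,0],
    [0,0,0,0,0],
  ],
)

```text
clock: 5.75
position: [0.5541, 0.0488, 0.223]
ee_rot: [-3.124, -0.327, -0.001]
force: [0.9, 1.4, 2.0]
width: 0.002
gripper_force: 1.1
```

Run:
```python
from h import *
s,im,d=grab('side'); c=cam('side')
# rectified dial face: stand x=-.016, centre y=0, z=~.2
Z=s['position'][2]+.0188
print(s['position'],w2s(s['position']))
uv=proj(c,s2w([[-.016,a*.03,Z-.028-.0295+b*.03] for a,b in((-1,1),(1,1),(1,-1),(-1,-1))])).astype(np.float32)
H=cv2.getPerspectiveTransform(uv,np.float32([[290,10],[10,10],[10,290],[290,290]]))
cr=cv2.warpPerspective(im,H,(300,300),flags=cv2.INTER_CUBIC)
raw=cv2.resize(im[185:265,200:260],None,fx=6,fy=6,interpolation=cv2.INTER_CUBIC)
raw=cv2.resize(raw,(360,480)); cv2.imwrite('pics/s3.png',np.hstack([raw,np.pad(cr,((0,180),(0,0),(0,0)))])[:,:,::-1])
```

```text
[0.55414254 0.04882508 0.22301208] [[0.04960186 0.00147333 0.22301208]]
```

View pics/s3.png

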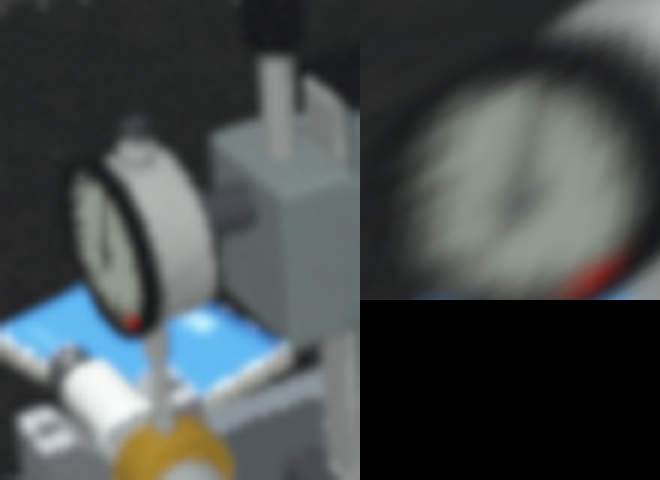

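The s3 crop shows the needle at about 0 (near vertical) and the carriage clearly lower, with the knob's base now at px (245,193). But the fingers read shut, so I'll work out from depth where the knob is relative to them.

Run:
```python
from h import *
v,u=np.mgrid[0:420,0:560]
for n in('side','wrist'):
    s,im,d=grab(n); c=cam(n,s)
    P=w2s(ond(c,np.c_[u.ravel(),v.ravel()],d.ravel())).reshape(420,560,3)
    k=(d>0)&(abs(P[...,1])<.06)&(P[...,0]>.0)&(P[...,0]<.09)&(P[...,2]>.16)&(P[...,2]<.30)
    if n=='side':
        for r in range(160,215,2):
            q=k[r,225:265]; 
            if q.any():
                print(r,[(cc,*(np.round(P[r,cc]*1000).astype(int)),int(im[r,cc].max())) for cc in (238,241,244,247,250,253) if k[r,cc]])
    else:
        for r in range(180,330,8):
            print(r,[(cc,*(np.round(P[r,cc]*1000).astype(int)),int(im[r,cc].max())) for cc in range(240,321,10) if k[r,cc]])
print(s['width'],s['gripper_force'],s['force'])
```

```text
160 [(238, np.int64(38), np.int64(-1), np.int64(294), 128), (241, np.int64(37), np.int64(-14), np.int64(298), 145), (244, np.int64(41), np.int64(-19), np.int64(299), 152)]
162 [(238, np.int64(37), np.int64(-3), np.int64(291), 118), (241, np.int64(37), np.int64(-13), np.int64(294), 145), (244, np.int64(41), np.int64(-17), np.int64(295), 153)]
164 [(238, np.int64(39), np.int64(2), np.int64(285), 119), (241, np.int64(38), np.int64(-13), np.int64(290), 144), (244, np.int64(41), np.int64(-16), np.int64(291), 154), (247, np.int64(47), np.int64(-17), np.int64(289), 149)]
166 [(238, np.int64(39), np.int64(2), np.int64(281), 119), (241, np.int64(38), np.int64(-12), np.int64(286), 152), (244, np.int64(41), np.int64(-16), np.int64(287), 155), (247, np.int64(48), np.int64(-15), np.int64(285), 153), (250, np.int64(54), np.int64(-15), np.int64(283), 153)]
168 [(238, np.int64(40), np.int64(5), np.int64(276), 119), (241, np.int64(37), np.int64(-12), np.int64(283), 143), (244, np.int64(42), np.int64(-14), np.int64(282), 154), (247, np.int64(48), np.int64(-15), np.int64(281), 153), (250, np.int64(53),
[... 8839 characters left out ...]
nt64(61), np.int64(13), np.int64(275), 98), (270, np.int64(61), np.int64(7), np.int64(275), 98), (280, np.int64(59), np.int64(2), np.int64(271), 44), (290, np.int64(61), np.int64(-3), np.int64(275), 97), (300, np.int64(60), np.int64(-8), np.int64(274), 99), (310, np.int64(62), np.int64(-13), np.int64(276), 100)]
268 [(280, np.int64(60), np.int64(2), np.int64(282), 43)]
276 [(280, np.int64(59), np.int64(2), np.int64(288), 152)]
284 [(280, np.int64(60), np.int64(2), np.int64(296), 155)]
292 []
300 []
308 []
316 [(280, np.int64(45), np.int64(2), np.int64(299), 56)]
324 [(280, np.int64(41), np.int64(2), np.int64(299), 60)]
0.005664766172162679 1.262533420122054 [0.92228032 0.68037955 2.55623007]
```

Depth shows the carriage block's top at z 0.187, so the carriage is at c of about 21 mm. The knob's top is at 0.254, and the shut fingertips rest on it. So the real tips sit about 32 mm above the reported TCP; I'll allow for that from here on. Pushing the knob from above works. I'll push 7 mm more (reading at most about 8 mm), then back off to read the dial.

Call:
apply_moves(
  commands=[
    [0,0,0,-0.04,0],
    [0,0,0,-0.04,0],
    [0,0,0,-0.04,0],
    [0,0,0,0,0],
    [0,0,0,0,0],
    [0,0,0,0.5,0],
    [0,-0.2,0,0.5,-0.3],
    [0,-0.45,0,0,-0.35],
    [0,-0.45,0,0,-0.35],
    [0,-0.45,0,0,-0.35],
    [0,-0.45,0,0,-0.35],
    [0,-0.45,0.1,0,-0.35],
  ],
)

```text
clock: 7.4
position: [0.405, 0.054, 0.275]
ee_rot: [2.878, -1.256, -0.003]
force: [-0.2, -0.0, 0.7]
width: 0.003
gripper_force: 0.0
```

Call:
apply_moves(
  commands=[
    [0,-0.45,0.1,-0.2,-0.35],
    [0,-0.2,0,-0.6,-0.35],
    [0,0,0,-0.6,-0.35],
    [0,0,0,-0.4,0],
    [0,0,0,0,0],
  ],
)

```text
clock: 8.02
position: [0.3946, 0.038, 0.2262]
ee_rot: [-2.788, 1.416, 0.026]
force: [0.4, -0.1, 0.0]
width: 0.007
gripper_force: 0.0
```

```bash
cat >> h.py <<'E'
def yaw(s): x=R.from_rotvec(s['ee_rot']).as_matrix()[:,0]; return np.rad2deg(np.arctan2(x[1],x[0]))
def face(c,im,zc,f=None,size=400,half=.034):
    q=np.array([[-.016,-a*half,zc+b*half] for a,b in((-1,1),(1,1),(1,-1),(-1,-1))])
    uv=proj(c,s2w(q)).astype(np.float32); N=size
    H=cv2.getPerspectiveTransform(uv,np.float32([[0,0],[N,0],[N,N],[0,N]]))
    r=cv2.warpPerspective(im,H,(N,N),flags=cv2.INTER_CUBIC)
    if f: cv2.imwrite('pics/'+f,r[:,:,::-1])
    return r,uv
E
python3 - <<'E'
from h import *
s,im,d=grab('wrist','w3.png'); c=cam('wrist',s); print(s['position'],w2s(s['position']),yaw(s),s['joints'])
r,uv=face(c,im,.2045-.028,'f3.png'); print(uv)
E
```

```text
[0.39462375 0.03797536 0.22615135] [[-0.10872596  0.02375022  0.22615135]] -53.848499903896624 [-0.12189485  0.03800199 -0.08970032  2.02291482 -0.02061303  1.08440195
 -2.71255795]
[[155.90411 192.40297]
 [186.55862  98.82777]
 [210.6003  101.59167]
 [185.40398 173.03886]]
```

The wrist stopped at yaw -54°, at joint 7's limit, so that side is not available. I'll use the other half turn (yaw +102°) for both looking and cranking.

Call:
apply_moves(
  commands=[
    [0,0,-0.1,0,0.37],
    [0,0,-0.1,0,0.37],
    [0,0,-0.1,0,0.37],
    [0,0,-0.1,0,0.37],
    [0,0,-0.1,0,0.37],
    [0,0,-0.1,0,0.37],
    [0,0,-0.1,0,0.37],
    [0,0,-0.1,0,0.37],
    [0,0,-0.1,0,0.37],
    [0,0,-0.1,0,0.37],
    [0,0,-0.1,0,0.37],
    [0,0,-0.1,0,0.37],
  ],
)

```text
clock: 9.57
position: [0.3968, -0.0343, 0.2286]
ee_rot: [2.512, 1.88, -0.033]
force: [0.2, -0.5, -0.2]
width: 0.006
gripper_force: 0.0
```

Call:
apply_moves(
  commands=[
    [0,0,-0.1,0,0.37],
    [0,0,0,-0.4,0.37],
    [0,-0.1,0,-0.4,0.27],
    [0,0,0,-0.27,0],
    [0,0,0,0,0],
  ],
)

```text
clock: 10.2
position: [0.39, -0.0401, 0.1634]
ee_rot: [1.968, 2.439, -0.032]
force: [0.7, -0.4, 0.3]
width: 0.005
gripper_force: 0.0
```

Run:
```python
from h import *
s,im,d=grab('wrist','w4.png'); c=cam('wrist',s); print(s['position'],w2s(s['position']),yaw(s),s['joints'][6])
v,u=np.mgrid[0:420,0:560]; P=w2s(ond(c,np.c_[u.ravel(),v.ravel()],d.ravel())).reshape(420,560,3)
k=(d>0)&(abs(P[...,1])<.03)&(P[...,0]>.028)&(P[...,0]<.042)&(P[...,2]>.16)&(P[...,2]<.20); print('block top?',np.histogram(P[k][:,2],8) if k.any() else None)
f=(d>0)&(abs(P[...,1])<.035)&(P[...,0]>-.03)&(P[...,0]<.012)&(P[...,2]>.12)&(P[...,2]<.22)
print('dial px',u[f].min(),u[f].max(),v[f].min(),v[f].max(),'y',np.percentile(P[f][:,1],[1,99]),'z',np.percentile(P[f][:,2],[1,99]),'x',np.percentile(P[f][:,0],[1,10,50]))
zc=.2045-.028
r,uv=face(c,im,zc); print(uv)
a=im[max(0,v[f].min()-15):v[f].max()+15,max(0,u[f].min()-15):u[f].max()+15]; a=cv2.resize(a,None,fx=min(3,380/a.shape[1]),fy=min(3,380/a.shape[1]),interpolation=cv2.INTER_CUBIC)
h=max(a.shape[0],400); cv2.imwrite('pics/f4.png',np.hstack([np.pad(x,((0,h-x.shape[0]),(0,0),(0,0))) for x in(r,a)])[:600,:,::-1])
```

```text
[ 0.39004611 -0.04010992  0.16343411] [[-0.12930674 -0.051713    0.16343411]] 102.2066782135281 0.12582613723946418
block top? (array([147, 155, 165, 140, 238, 134,  80,  49]), array([0.16000575, 0.16252854, 0.16505133, 0.16757413, 0.17009692,
       0.17261971, 0.17514251, 0.1776653 , 0.1801881 ]))
dial px 440 559 116 212 y [-0.02521275  0.02855733] z [0.13876951 0.21344871] x [-0.01490863 -0.01396863 -0.01097792]
[[534.1238  109.0962 ]
 [498.1846  248.41139]
 [434.71695 207.54457]
 [451.9583  109.49056]]
```

View pics/f4.png

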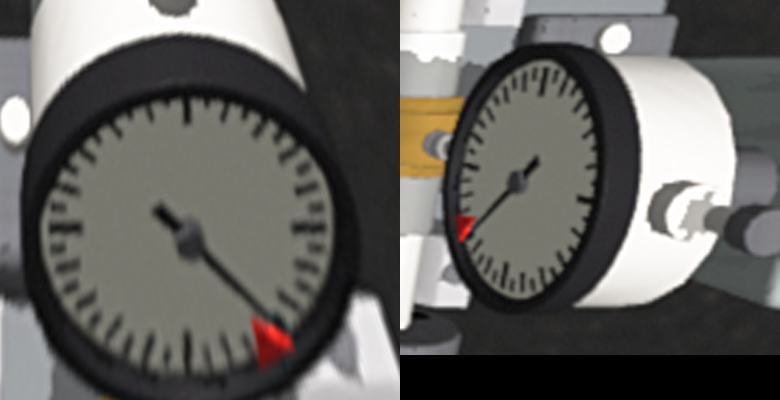

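The rectified dial (left) reads clearly: hub at (190,240), needle tip at (285,325), just short of the red flag at (275,340). That is about 7.5 mm. I'll write a numeric reader calibrated on the flag.

```bash
cat >> h.py <<'E'
def needle(c,im,zc):
    r,_=face(c,im,zc); g=cv2.cvtColor(r,cv2.COLOR_RGB2HSV); N=400
    pale=((g[...,2]>85)&(g[...,2]<150)&(g[...,1]<60)).astype(np.uint8)
    pale=cv2.morphologyEx(pale,cv2.MORPH_OPEN,np.ones((5,5)))
    n,l,st,ce=cv2.connectedComponentsWithStats(pale)
    i=1+np.argmin([np.hypot(*(ce[j]-[190,235]))+(st[j,4]<8000)*1e4 for j in range(1,n)])
    hull=cv2.convexHull(max(cv2.findContours((l==i).astype(np.uint8),0,2)[0],key=cv2.contourArea))
    dense=np.zeros((N,N),np.uint8); cv2.fillConvexPoly(dense,hull,255)
    e=cv2.fitEllipse(cv2.findContours(dense,0,1)[0][0]); (cx,cy),(w,h),al=e
    A=cv2.getRotationMatrix2D((0,0),al,1)[:,:2]; L=A.T@np.diag([w/2,h/2])@A   # unit circle -> ellipse (upright frame kept)
    th=np.deg2rad(np.arange(0,360,.5)); rad=np.linspace(.30,.68,40)
    q=np.stack([np.sin(th)[:,None]*rad,-np.cos(th)[:,None]*rad],-1)@L.T+[cx,cy]
    V=cv2.remap(g[...,2],q[...,0].astype(np.float32),q[...,1].astype(np.float32),1).astype(float).mean(1)
    k=V.max()-V; k=np.where(k>.5*k.max(),k,0); ang=np.angle((k*np.exp(1j*th)).sum())%(2*np.pi)
    red=(r[...,0].astype(int)-r[...,1]>90)&(dense>0)|((r[...,0].astype(int)-r[...,1]>90)&(np.hypot(np.mgrid[0:N,0:N][1]-cx,np.mgrid[0:N,0:N][0]-cy)<170))
    ys,xs=np.nonzero(red); p=np.linalg.solve(L,[xs.mean()-cx,ys.mean()-cy]); fl=np.arctan2(p[0],-p[1])%(2*np.pi)
    return ang/.31416, fl/.31416, e, k.max(), (k>0).sum()/2
def read(zc=.1765):
    s,im,d=grab('wrist'); return needle(cam('wrist',s),im,zc)
def pin():
    r=[]
    for n in('top','side'):
        s,im,d=grab(n); c=cam(n); hsv=cv2.cvtColor(im,cv2.COLOR_RGB2HSV)
        x0,x1,y0,y1=(325,365,225,270) if n=='top' else (228,268,268,308)
        m=((hsv[...,0]<14)&(hsv[...,1]>110)&(hsv[...,2]>90))[y0:y1,x0:x1]; v,u=np.nonzero(m)
        r+=[c,np.array([(u.min()+u.max())/2+x0,(v.min()+v.max())/2+y0])] if len(u) else [c,None]
    return w2s(tri(*r)[0])[0] if r[1] is not None and r[3] is not None else None
E
python3 - <<'E'
from h import *
im=cv2.imread('pics/w4.png')[:,:,::-1].copy(); c=cam('wrist',observe()); print(needle(c,im,.1765)); print(observe()['clock'],pin())
E
```

```text
(np.float64(7.7300616765668195), np.float64(7.95394104156808), ((187.50303649902344, 223.8648681640625), (266.7164306640625, 287.84527587890625), 79.61530303955078), np.float64(82.1), np.float64(8.0))
10.25 [-0.01109094 -0.09377683  0.10029874]
```

Reading is 7.73 mm with the flag at 7.95, so the indicator is set. Next I'll go over the crank pin with the fingers part open and check the true fingertip height from the side depth.

Call:
apply_moves(
  commands=[
    [50,0,-0.48,0,0],
    [50,0.5,-0.05,0,0],
    [45,0.6,0,0,0],
    [45,0.6,0,-0.3,0],
    [45,0.42,0,-0.4,0],
    [45,0,0,-0.3,0],
    [45,0,0,0,0],
  ],
  newtons=4,
)

```text
clock: 11.22
position: [0.5173, -0.0717, 0.103]
ee_rot: [1.968, 2.44, -0.033]
force: [-0.5, -0.4, 0.4]
width: 0.45
gripper_force: 0.0
```

Run:
```python
from h import *
v,u=np.mgrid[0:420,0:560]
s,im,d=grab('side'); c=cam('side'); P=w2s(ond(c,np.c_[u.ravel(),v.ravel()],d.ravel())).reshape(420,560,3)
print(w2s(s['position']),yaw(s),s['width']*92,s['joints'][6])
k=(d>0)&(P[...,1]<-.085)&(P[...,1]>-.14)&(P[...,2]>.035)&(P[...,2]<.3)
for lo,hi in((-.08,-.045),(-.045,-.03),(-.03,-.015),(-.015,.005),(.005,.02),(.02,.05)):
    q=P[k&(P[...,0]>lo)&(P[...,0]<hi)]
    if len(q): print(lo,hi,len(q),'zmin',np.round(np.percentile(q[:,2],[2,10,50]),3),'y',np.round(q[:,1].min(),3))
```

```text
[[-0.01127656 -0.10886865  0.10301366]] 102.23334357877033 41.44309448058337 0.18290900414210598
-0.08 -0.045 1305 zmin [0.156 0.186 0.245] y -0.14
-0.045 -0.03 491 zmin [0.142 0.155 0.239] y -0.14
-0.03 -0.015 412 zmin [0.097 0.218 0.255] y -0.14
-0.015 0.005 510 zmin [0.094 0.101 0.246] y -0.14
0.005 0.02 545 zmin [0.137 0.146 0.185] y -0.14
0.02 0.05 403 zmin [0.151 0.171 0.228] y -0.14
```

Fingertips at about z 0.139 with TCP 0.103 confirm the 36 mm offset. I'm lowering over the bush and moving 7 mm toward the stand, to keep off the end washer.

Call:
apply_moves(
  commands=[
    [45,-0.02,0.11,-0.2,0],
    [40,0,0,-0.35,0],
    [35,0,0,-0.33,0],
    [30,0,0,0,0],
    [20,0,0,0,0],
    [0,0,0,0,0],
    [0,0,0,0,0],
    [0,0,0,0,0],
  ],
  newtons=4,
)

```text
clock: 12.28
position: [0.5174, -0.0651, 0.0513]
ee_rot: [1.966, 2.437, -0.029]
force: [2.2, 0.7, 2.4]
width: 0.129
gripper_force: 4.0
```

Run:
```python
from h import *
s=observe(); print(w2s(s['position']),yaw(s),s['width']*92,s['force'],s['gripper_force'],pin())
```

```text
[[-0.00983302 -0.10241645  0.05126124]] 102.23188732482066 11.829646665114263 [2.22550386 0.68835595 2.44337105] 3.996870405972004 None
```

The bush is gripped (11.8 mm, pin x = -9.8 mm, so about -29°). I'll turn it +60° over the top along the 20 mm circle.

Call:
apply_moves(
  commands=[
    [0,0.052,0.011,0.024,0],
    [0,0.055,0.012,0.014,0],
    [0,0.057,0.012,0.004,0],
    [0,0.057,0.012,-0.006,0],
    [0,0.055,0.011,-0.016,0],
    [0,0.051,0.011,-0.025,0],
    [0,0,0,0,0],
    [0,0,0,0,0],
  ],
)

```text
clock: 13.38
position: [0.537, -0.0608, 0.0505]
ee_rot: [1.966, 2.438, -0.029]
force: [3.3, 0.7, 1.5]
width: 0.129
gripper_force: 4.0
```

Run:
```python
from h import *
s=observe(); print(w2s(s['position']),s['width']*92,s['force']@S,s['gripper_force'])
s,im,d=grab('side'); cv2.imwrite('pics/s5.png',im[:,:,::-1])
```

```text
[[ 0.01026347 -0.10225432  0.05047067]] 11.856800830239882 [3.40904389 0.014691   1.45284978] 4.0037525072693825
```

Call:
apply_moves(
  commands=[
    [30,0,0,0,0],
    [30,0,0,0,0],
    [30,0,0,0.6,0],
    [30,-0.3,0,0.7,0],
    [30,-0.7,0,0.58,0],
    [30,-0.8,0,0,0],
    [30,-0.63,0.2,0,0],
    [30,0,0.14,0,0],
    [30,0,0,0,0],
  ],
)

```text
clock: 14.55
position: [0.3911, -0.0401, 0.1634]
ee_rot: [1.965, 2.439, -0.03]
force: [0.3, 0.4, 1.0]
width: 0.299
gripper_force: 0.0
```

Run:
```python
from h import *
s=observe(); print(w2s(s['position']),s['force']@S,yaw(s)); print(read()); print(pin(),observe()['clock'])
```

```text
[[-0.12827013 -0.05193203  0.16344488]] [0.39643998 0.27752138 1.04456156] 102.30079939883302
(np.float64(4.843552872794221), np.float64(7.940702644048252), ((187.96493530273438, 235.12002563476562), (269.10357666015625, 289.73614501953125), 79.7894058227539), np.float64(78.9), np.float64(11.0))
[ 0.00834714 -0.09279191  0.09874133] 14.7
```

The reading fell from 7.73 to 4.84 mm over +60°. That puts the high point at about 75° at the start, so it comes to the top at a pin angle near -105°. I'll re-grip the pin and turn it back the other way.

Call:
apply_moves(
  commands=[
    [30,0.1,-0.39,0,0],
    [30,0.7,0,0,0],
    [30,0.7,0,0,0],
    [30,0.7,0,-0.4,0],
    [30,0.24,0,-0.6,0],
    [30,0,0,-0.5,0],
    [30,0,0,-0.33,0],
    [30,0,0,0,0],
    [0,0,0,0,0],
    [0,0,0,0,0],
    [0,0,0,0,0],
    [0,0,0,0,0],
  ],
  newtons=4,
)

```text
clock: 16.2
position: [0.5378, -0.0639, 0.0542]
ee_rot: [1.965, 2.437, -0.029]
force: [1.4, 0.6, 3.1]
width: 0.129
gripper_force: 6.6
```

Run:
```python
from h import *
s=observe(); p=w2s(s['position'])[0]; print(p,s['width']*92,s['force']@S,s['gripper_force'],s['joints'][6])
a=np.arcsin(p[0]/.02); print(np.rad2deg(a))
t=np.linspace(a,np.deg2rad(-105),16); q=np.c_[.02*np.sin(t),0*t,.02*np.cos(t)]
print(np.round(np.diff(q,axis=0)@S.T/.06,3).tolist())
```

```text
[ 0.01040206 -0.10545445  0.05419946] 11.85292756725156 [1.46944589 0.32091103 3.13354559] 6.610357090830803 0.15745193305082086
31.339166629862756
[[-0.046, -0.01, 0.024], [-0.049, -0.01, 0.016], [-0.051, -0.011, 0.008], [-0.052, -0.011, -0.0], [-0.051, -0.011, -0.009], [-0.049, -0.01, -0.017], [-0.046, -0.01, -0.025], [-0.041, -0.009, -0.032], [-0.036, -0.008, -0.038], [-0.03, -0.006, -0.043], [-0.023, -0.005, -0.048], [-0.015, -0.003, -0.051], [-0.007, -0.001, -0.052], [0.001, 0.0, -0.053], [0.009, 0.002, -0.052]]
```

Call:
apply_moves(
  commands=[
    [0,-0.046,-0.01,0.024,0],
    [0,-0.049,-0.01,0.016,0],
    [0,-0.051,-0.011,0.008,0],
    [0,-0.052,-0.011,0,0],
    [0,-0.051,-0.011,-0.009,0],
    [0,-0.049,-0.01,-0.017,0],
    [0,-0.046,-0.01,-0.025,0],
    [0,-0.041,-0.009,-0.032,0],
    [0,-0.036,-0.008,-0.038,0],
    [0,0,0,0,0],
  ],
  newtons=4,
)

```text
clock: 17.45
position: [0.511, -0.0695, 0.0487]
ee_rot: [1.967, 2.439, -0.032]
force: [3.0, 0.8, -1.9]
width: 0.125
gripper_force: 5.6
```

Run:
```python
from h import *
s=observe(); p=w2s(s['position'])[0]; print(p,s['width']*92,s['force']@S,s['gripper_force'])
print(np.rad2deg(np.arcsin(p[0]/.02)), 'expected -50: x -15.3 z', .0542-.01708+.02*np.cos(np.deg2rad(50)))
```

```text
[-0.01703832 -0.10536039  0.04867215] 11.519548937251892 [ 3.09586399  0.19216016 -1.88384936] 5.614349115639925
-58.420655159044095 expected -50: x -15.3 z 0.04997575219373079
```

Call:
apply_moves(
  commands=[
    [0,-0.02,-0.004,-0.053,0],
    [0,-0.016,-0.003,-0.052,0],
    [0,-0.008,-0.002,-0.05,0],
    [0,-0.002,0,-0.05,0],
    [0,0.004,0.001,-0.045,0],
    [0,0.008,0.002,-0.035,0],
    [0,0,0,0,0],
    [0,0,0,0,0],
  ],
)

```text
clock: 18.45
position: [0.5087, -0.0699, 0.0315]
ee_rot: [1.967, 2.439, -0.033]
force: [-1.5, -1.4, -1.3]
width: 0.128
gripper_force: 5.2
```

Run:
```python
from h import *
s=observe(); p=w2s(s['position'])[0]; print(p,s['width']*92,s['force']@S,s['gripper_force'])
print(p[0],p[2]-.0542+.0171)
```

```text
[-0.01938686 -0.10529042  0.03151423] 11.73667993327194 [-1.7650317  -1.0426587  -1.28672605] 5.2118173241615295
-0.01938686083743178 -0.005585773051527212
```

Call:
apply_moves(
  commands=[
    [30,0,0,0,0],
    [30,0,0,0,0],
    [30,0,0,0.6,0],
    [30,-0.1,0,0.8,0],
    [30,-0.6,0,0.8,0],
    [30,-0.7,0.1,0,0],
    [30,-0.56,0.2,0,0],
    [30,0,0.2,0,0],
    [30,0,0,0,0],
  ],
)

```text
clock: 19.58
position: [0.3931, -0.0389, 0.1644]
ee_rot: [1.964, 2.439, -0.029]
force: [-0.2, -1.0, 0.2]
width: 0.303
gripper_force: 0.0
```

Run:
```python
from h import *
s=observe(); print(w2s(s['position']),s['force']@S,yaw(s)); print(read()); print(pin(),observe()['clock'])
```

```text
[[-0.12608456 -0.0511952   0.16440027]] [-0.36888357 -0.95753788  0.22478526] 102.32982253496895
(np.float64(9.453873894850766), np.float64(7.931956458945836), ((187.8203887939453, 233.6904296875), (267.6384582519531, 289.12957763671875), 78.82044219970703), np.float64(79.95), np.float64(6.0))
[-0.02098743 -0.09262516  0.07738105] 19.725
```

The reading is now 9.45 mm. A fit of the three readings puts the maximum near pin angle -95°. One more reading on the other side of it (about -70°) will bracket it.

Call:
apply_moves(
  commands=[
    [30,0.1,-0.51,0,0],
    [30,0.6,0,0,0],
    [30,0.7,0,0,0],
    [30,0.5,0,-0.5,0],
    [30,0.02,0,-0.7,0],
    [30,0,0,-0.7,0],
    [30,0,0,-0.31,0],
    [30,0,0,0,0],
    [0,0,0,0,0],
    [0,0,0,0,0],
    [0,0,0,0,0],
    [0,0,0,0,0],
  ],
  newtons=4,
)

```text
clock: 21.22
position: [0.5084, -0.0701, 0.0321]
ee_rot: [1.965, 2.437, -0.028]
force: [4.3, 0.6, 3.6]
width: 0.13
gripper_force: 5.4
```

Call:
apply_moves(
  commands=[
    [0,-0.01,-0.002,0.051,0],
    [0,-0.002,0,0.051,0],
    [0,0.006,0.001,0.051,0],
    [0,0.014,0.003,0.05,0],
    [0,0,0,0,0],
    [0,0,0,0,0],
  ],
)

```text
clock: 21.98
position: [0.5078, -0.0704, 0.0436]
ee_rot: [1.966, 2.438, -0.031]
force: [1.9, -0.2, -0.7]
width: 0.128
gripper_force: 5.5
```

Run:
```python
from h import *
s=observe(); p=w2s(s['position'])[0]; print(p,s['width']*92,s['force']@S,s['gripper_force'])
print(p[0],p[2]-.0542+.0171)
```

```text
[-0.02027759 -0.10559698  0.04361549] 11.734482017705393 [ 1.79033314 -0.59149276 -0.71698304] 5.4700864758342505
-0.020277592106748628 0.006515486111283723
```

Call:
apply_moves(
  commands=[
    [30,0,0,0,0],
    [30,0,0,0,0],
    [30,0,0,0.6,0],
    [30,-0.1,0,0.7,0],
    [30,-0.6,0,0.7,0],
    [30,-0.7,0.1,0,0],
    [30,-0.56,0.2,0,0],
    [30,0,0.2,0,0],
    [30,0,0,0,0],
  ],
)

```text
clock: 23.1
position: [0.3906, -0.0395, 0.1637]
ee_rot: [1.964, 2.44, -0.03]
force: [0.5, -0.2, 0.3]
width: 0.302
gripper_force: 0.0
```

Run:
```python
from h import *
s=observe(); print(w2s(s['position']),s['force']@S,yaw(s)); r=read();print(r,read()[:2]); print(pin(),observe()['clock'])
from scipy.optimize import least_squares
def fit(rows):
    a,n=np.array(rows).T; a=np.deg2rad(a)
    f=least_squares(lambda x:x[0]+3*np.cos(a-x[1])-n,[6.6,-1.6]); print(f.x[0],np.rad2deg(f.x[1]),f.fun)
fit([(-29.4,7.73),(31,4.84),(-106,9.45),(-72,r[0])])
```

```text
[[-0.12860454 -0.051252    0.16371406]] [ 0.40884794 -0.2640159   0.32435554] 102.32615641636909
(np.float64(9.296496901359477), np.float64(7.964111720333731), ((187.86871337890625, 234.34197998046875), (268.1788330078125, 289.4757995605469), 78.75881958007812), np.float64(81.35000000000001), np.float64(6.0)) (np.float64(9.305402284154756), np.float64(7.965804102277352))
[-0.02077074 -0.0940282   0.08662253] 23.3
6.518305353592605 -94.39095572214872 [ 0.05658931 -0.05915213  0.00693584 -0.00437302]
```

The fit is good: the maximum is at pin angle -94.4°, about 9.52 mm, with residuals of 0.06 mm or less. The pin is now at -72°, so I'll re-grip and turn -22°.

Call:
apply_moves(
  commands=[
    [30,0.1,-0.51,0,0],
    [30,0.6,0,0,0],
    [30,0.7,0,0,0],
    [30,0.5,0,-0.5,0],
    [30,0.06,0,-0.7,0],
    [30,0,0,-0.5,0],
    [30,0,0,-0.3,0],
    [30,0,0,0,0],
    [0,0,0,0,0],
    [0,0,0,0,0],
    [0,0,0,0,0],
    [0,0,0,0,0],
  ],
  newtons=4,
)

```text
clock: 24.8
position: [0.5087, -0.0706, 0.0442]
ee_rot: [1.965, 2.437, -0.028]
force: [3.2, 0.9, 1.8]
width: 0.126
gripper_force: 6.9
```

Call:
apply_moves(
  commands=[
    [0,-0.007,-0.001,-0.045,0],
    [0,-0.003,0,-0.043,0],
    [0,0,0,-0.04,0],
    [0,0,0,0,0],
    [0,0,0,0,0],
  ],
)

```text
clock: 25.42
position: [0.5075, -0.0709, 0.0357]
ee_rot: [1.966, 2.438, -0.03]
force: [6.2, 0.1, 0.6]
width: 0.125
gripper_force: 5.7
```

Run:
```python
from h import *
s=observe(); p=w2s(s['position'])[0]; print(p,s['width']*92,s['force']@S,s['gripper_force'])
print(p[0],p[2]-.0542+.0171)
```

```text
[-0.02073558 -0.10606667  0.03567806] 11.496333845804193 [ 6.13674286 -1.15513354  0.60596176] 5.6852359883487225
-0.020735584270588636 -0.0014219414885973912
```

Call:
apply_moves(
  commands=[
    [30,0,0,0,0],
    [30,0,0,0,0],
    [30,0,0,0.6,0],
    [30,-0.1,0,0.7,0],
    [30,-0.6,0,0.8,0],
    [30,-0.7,0.1,0,0],
    [30,-0.56,0.2,0,0],
    [30,0,0.2,0,0],
    [30,0,0,0,0],
  ],
)

```text
clock: 26.55
position: [0.3896, -0.0403, 0.1618]
ee_rot: [1.965, 2.44, -0.031]
force: [0.2, 0.1, 0.1]
width: 0.302
gripper_force: 0.0
```

Run:
```python
from h import *
s,im,d=grab('wrist'); c=cam('wrist',s); print(w2s(s['position']),s['force']@S); print(needle(c,im,.1765)); print(pin())
r,_=face(c,im,.1765); s,t,d=grab('side'); t=cv2.resize(t[165:325,170:310],None,fx=2.8,fy=2.8)
h=max(r.shape[0],t.shape[0]); cv2.imwrite('pics/end.png',np.hstack([np.pad(x,((0,h-x.shape[0]),(0,0),(0,0))) for x in(r,t)])[:,:,::-1]); print(observe()['clock'])
```

```text
[[-0.12979111 -0.05179251  0.16179351]] [0.18070232 0.06907207 0.05284882]
(np.float64(9.475895774127613), np.float64(7.953183632520696), ((188.1781005859375, 235.58023071289062), (269.6536865234375, 289.8566589355469), 79.22760772705078), np.float64(78.375), np.float64(6.5))
[-0.02131175 -0.09353805  0.07939984]
26.75
```

View pics/end.png

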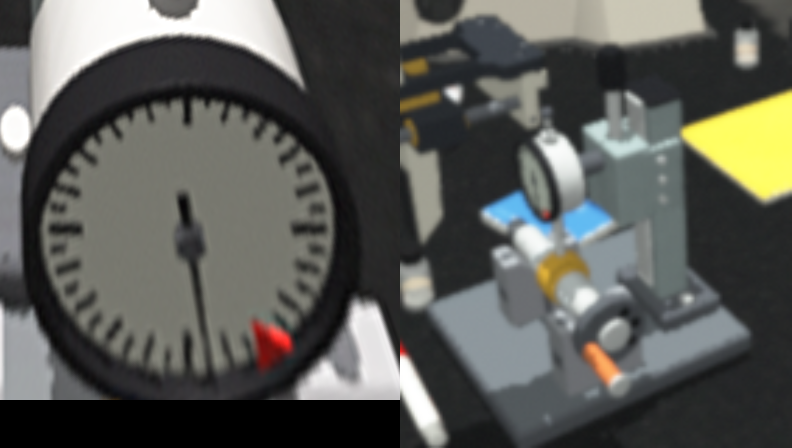

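The dial shows the needle at 9.48 mm with its tip at about (212,375). That is the highest reading taken, and it agrees with the fitted maximum within reading noise. The shaft is seated in the V-blocks with the plunger on the eccentric, the gripper is clear, and the things around the stand look undisturbed. Handing in.

```bash
python3 -c "
from cell import arm; print(arm.sign_off())"
```

```text
the job is handed in; nothing more can be done
None
```

The job is handed in: I set the indicator to about 7.7 mm, near the 8 mm flag, then turned the shaft until the needle read about 9.5 mm, matching the fitted high point, and left it released with the plunger still bearing on it.

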